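# Clip the pan thermometer onto the saucepan

## Task

Take the green pan thermometer off the rim of the white probe pot by squeezing its spring clip open, and clip it onto the wall of the saucepan on the hob with its stem hanging inside the pan. Keep the clip squeezed wide as you bring it down over the wall until you feel its brass foot bear on the rim, keep it gently pressed there while you let it close on the wall, and let go of it standing straight with the foot still down on the rim. Do not lean hard on the pan or push it about on the hob, and leave the red thermometer and everything else as it is.

Things in the scene. Friction and masses are not known exactly. Their poses are not given: they have to be found in the camera images.
- green: Pan thermometer on a self-closing steel spring clip, about 90 g. Origin on its spine, 30 mm below the middle of the green finger pads; z up, +y = the stem's side, the gripped wall runs along x. Pads 22 wide (x), 20 tall, outer faces 32 mm apart along y (24 when fully squeezed). Coil and green 36 mm dial reach up to 72 mm; dial and stem at x +36, y +20 mm.
- green_stop: Brass screw of the green clip's depth stop, on the spine 22 mm above the clip's origin. It carries the foot, a brass bar 30 (x) x 3.4 mm that rests on the rim when the clip is home. The foot was set by the last cook and holds firmly: its underside lies anywhere from 2 mm above to 8 mm below the clip's origin; this setting is not measured.
- green_jaw_a (a joint): Opening of the green clip, rad: 0 = closed on a 4 mm wall, 0.11 = fully open, at its stop. Squeezing the pads along y spreads the jaws (20 mm wide, 7 to 24 mm below the origin) to a 21 mm gap; the spring then pushes each pad with 13 N. Let go, it shuts and holds with about 5 N a jaw. While it shuts, the pads rise 1.5 mm against the foot: a hand held still then presses the foot down harder.
- green_tip (a point): Lower end of the green thermometer's 4 mm stem: 65 mm below the clip's origin, at x +36, y +20 mm in the clip's frame.
- red: The same thermometer with red dial and red finger pads, clipped on the same wall of the pot about 90 mm from the green one; stays there.
- probe_pot: White straight-sided plastic pot with a blue band, 186 (x) x 116 (y) x 100 mm, wall 4 mm, fixed. Origin under its centre, z up. Both thermometers start on the middle of its -y wall (y = -56 mm), origins 10 to 12 mm above the rim, feet not resting on it, stems inside, axes parallel to the pot's.
- hob: Portable induction hob, 340 (x) x 290 (y) mm, black glass top 62 mm above the table, controls along its -x edge; fixed. Origin under its centre. Its glass should not be pressed with more than about 15 N on top of the pan's weight.
- saucepan: Aluminium saucepan standing loose on the hob, 0.95 kg, outside diameter 180 mm, height 90 mm, straight wall 4 mm thick (middle of the wall at radius 88 mm), floor 6 mm. Origin under its centre; z up; its 165 mm black handle points along +x from 66 mm up and rises no higher than 100 mm at its end.
- pan_rim (a point): Centre of the saucepan's mouth, at the height of the rim (90 mm above the pan's origin).
- spoon: Wooden spoon, 240 mm, lying on the table; leave alone.
- sauce_bottle: Yellow squeeze bottle, 62 mm wide, 190 mm tall; leave alone.
- spice_tin: Steel tin with brown band, 68 mm wide, 85 mm tall; leave alone.
- bowls: Stack of four beige bowls, 148 mm wide, 102 mm tall; leave alone.
- steel_cup: Steel cup, 80 mm wide, 75 mm tall; leave alone.

How it is judged:
By the outcome, as a careful person would: the job done as asked, in the order asked, and still so for the second after the job is handed in, with the robot touching nothing.
It also fails if it takes over 58 s, if anything falls off the work surface, if the arm or the gripper's body presses on something with over 40 N, if the wrist force passes 120 N, or if a joint passes its speed limit or range.

## Robot

A 7-joint arm with a two-finger parallel gripper is mounted at the origin on the work surface. World frame = base frame: x ahead of the robot, y to its left, z up, the work surface at z = 0. Lengths are in m, angles in degrees, forces in N, time in s.
With the tool pointing down it reaches from about 0.4 to 0.9 m from the base axis. Payload 5.6 kg.
Tool frame: the origin (TCP) lies midway between the tips of the shut fingers; the grasp point (between the pads) lies 19 mm behind it; z points along the fingers, y is the line along which they close (so a half turn about z gives the same grasp; the last joint's range is limited). The gripper opens to 92 mm and grips with 3 to 60 N. Pads are 20 mm wide; open, the fingers measure 128 mm over their backs; the gripper's body (75 mm by 189 mm) begins 69 mm behind the grasp point.
Start: joints at [74.485, 26.786, -0.665, 91.828, 0.344, 61.387, -3.226], TCP at [0.147, -0.633, 0.215] pointing down, gripper open.
Joint ranges: [-144.91, 144.91], [-17.63, 115.5], [-89.93, 88.59], [15.96, 139.68], [-74.01, 254.01], [8.47, 105.57], [-167.45, 167.45]. Speed limits (degrees/s): [147.25, 147.25, 180, 180, 180, 180, 180].

## Interface

Orientations are given as [roll, pitch, yaw] about the fixed x, y, z axes, in that order (R = Rz(yaw) Ry(pitch) Rx(roll)).
In Python, from station import * gives the robot as it stands. Calls block until the motion is done:
- move_to(position, orientation): joint-space move of the TCP to a pose.
- line_to(position, velocity=0.15, rot=None): straight line of the TCP; rot=None keeps the orientation; velocity is the mean speed in m/s.
- move_joints(angles): joint-space move.
- gripper_to(opening, squeeze=None): finger opening in m; squeeze is the grip in N (None keeps the last); returns when the fingers have stopped.
- hold(seconds).
- ik(position, orientation): joint angles nearest the present ones, or None.
- state(): the state.
- camera(name): name is "scene" or "top"; returns the picture (384x512x3 uint8, red, green, blue); there is no depth.
- camera_info(name): a dict with "fx", "fy", "cx", "cy" (pixels), "R" (3x3) and "t" (3): a world point X has camera coordinates R X + t. Camera axes: x right, y down, z forward; pixel columns grow to the right and rows downward; lengths in m; the calibration is good to about 2 mm. A picture is of the moment at which its call begins. camera_info takes no time and is no camera call.
A pose or a line that the arm cannot do raises Unreachable and nothing moves.
- finish_job(): hands the job in; it is judged then, once.
Trained networks look in the newest picture that a camera, given by its name, has taken for a name from the list of things; names that differ only in an ending like _2 or _b are one class to them, and where a whole thing is asked for, a point or a joint stands for the part that bears it (a point fixed in the world has none). Each returns a list of dicts, best first, with "confidence" (0 to 1); they miss things now and then, are a little off and sometimes report something else, mostly with a low value. They report only what shows in the picture. A call takes as long as a camera call.
- recognise(camera, thing): "pixel" ([column, row] in pixels, amid what is visible of it).
The state is a dict: "t": time; "qpos": joint angles; "joint_velocities": joint speeds; "joint_efforts": joint torques, N m; "tcp_pos": TCP position; "ee_rot": TCP orientation; "ft_force": force on the tool from outside, world axes, zero at the start; "torque": the same for the moment, N m; "finger_gap": finger opening in m; "finger_force": force on a finger pad.
Only numpy, scipy, OpenCV 4.12 (cv2) and the standard library are available. Lean on these libraries where they do the work, as an engineer would, in place of code of your own. Each camera call takes 0.05 s, during which the arm holds its last target. There are 200 camera calls.

## Working session

There is one attempt and no reset: what is moved stays moved. The work goes in short steps, each a Python script; the robot and the scene stay as the last script left them, time stands still between calls to the robot, and variables do not carry over. Pictures are saved under pics/ and viewed, at most 10 in all, crops included, and the job is handed in when it is done.

```bash
mkdir -p pics; ls; cat > h.py <<'E'
from station import *
import numpy as np, cv2
def save(cam,name):
    im=camera(cam); cv2.imwrite(f'pics/{name}.png',im[:,:,::-1]); return im
def ray(cam,px):
    c=camera_info(cam);R=np.array(c['R']);t=np.array(c['t'])
    d=R.T@np.array([(px[0]-c['cx'])/c['fx'],(px[1]-c['cy'])/c['fy'],1]); return -R.T@t,d/np.linalg.norm(d)
def at_z(cam,px,z):
    o,d=ray(cam,px); return o+d*(z-o[2])/d[2]
def tri(p1,p2):
    o1,d1=ray('scene',p1);o2,d2=ray('top',p2)
    A=np.stack([d1,-d2],1);s=np.linalg.lstsq(A,o2-o1,rcond=None)[0]
    a=o1+s[0]*d1;b=o2+s[1]*d2; return (a+b)/2,np.linalg.norm(a-b)
def proj(cam,X):
    c=camera_info(cam);p=np.array(c['R'])@np.array(X)+np.array(c['t']);return np.array([c['fx']*p[0]/p[2]+c['cx'],c['fy']*p[1]/p[2]+c['cy']])
E
python3 - <<'E'
from h import *
np.set_printoptions(precision=4,suppress=True)
for c in ('scene','top'):
    save(c,c+'0'); i=camera_info(c); print(c,i['fx'],-np.array(i['R']).T@np.array(i['t']),np.array(i['R'])[2])
    for n in ('green','green_stop','green_jaw_a','green_tip','red','probe_pot','hob','saucepan','pan_rim'):
        print(n,[(np.round(r['pixel'],1),round(r['confidence'],2)) for r in recognise(c,n)[:3]])
s=state();print(s)
E
```

```text
pics
scene 419.41730178625687 [1.2876 0.3184 1.1141] [-0.5663 -0.2617 -0.7816]
green [(array([330.7, 218.1]), 0.74)]
green_stop []
green_jaw_a []
green_tip [(array([330.7, 220.6]), 0.53)]
red [(array([334.6, 198.3]), 0.5), (array([175.6, 174.7]), 0.26)]
probe_pot [(array([349.4, 229.5]), 0.74)]
hob [(array([205.2, 194.7]), 0.59)]
saucepan [(array([178.9, 174.7]), 0.55)]
pan_rim [(array([176.3, 175.6]), 0.58)]
top 359.85846389743875 [0.5006 0.0232 1.469 ] [ 0.0762 -0.0132 -0.997 ]
green []
green_stop []
green_jaw_a [(array([191.8, 207.4]), 0.36)]
green_tip [(array([196.1, 191. ]), 0.52)]
red []
probe_pot [(array([189.4, 205.8]), 0.84)]
hob [(array([327.8, 214.5]), 0.67)]
saucepan [(array([332.5, 185.3]), 0.65)]
pan_rim [(array([336. , 186.7]), 0.63)]
{'t': 1.0, 'qpos': array([74.4837, 26.7858, -0.6651, 91.8284,  0.3444, 61.3862, -3.2232]), 'joint_velocities': array([-0.0074, -0.0653,  0.0012,  0.0527,  0.176 , -0.0286, -0.0045]), 'joint_efforts': array([  0.0002, -52.0412,  -0.0121, -24.4055,  -0.0565,   0.0113,
         0.0001]), 'tcp_pos': array([ 0.1468, -0.6332,  0.2146]), 'ee_rot': array([179.9983,   0.0025,  13.0517]), 'ft_force': array([-0.475 ,  0.349 ,  0.1178]), 'torque': array([-0.0035, -0.0049,  0.0009]), 'finger_force': 0.0, 'finger_gap': 0.09216782408120446}
```

```bash
python3 - <<'E'
import cv2,numpy as np
a=cv2.imread('pics/scene0.png');b=cv2.imread('pics/top0.png')
cv2.imwrite('pics/s1.png',cv2.resize(a[80:300,90:440],(800,503),interpolation=cv2.INTER_CUBIC))
cv2.imwrite('pics/t1.png',cv2.resize(b[110:290,130:450],(800,450),interpolation=cv2.INTER_CUBIC))
E
```

```text
(no output)
```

View pics/s1.png

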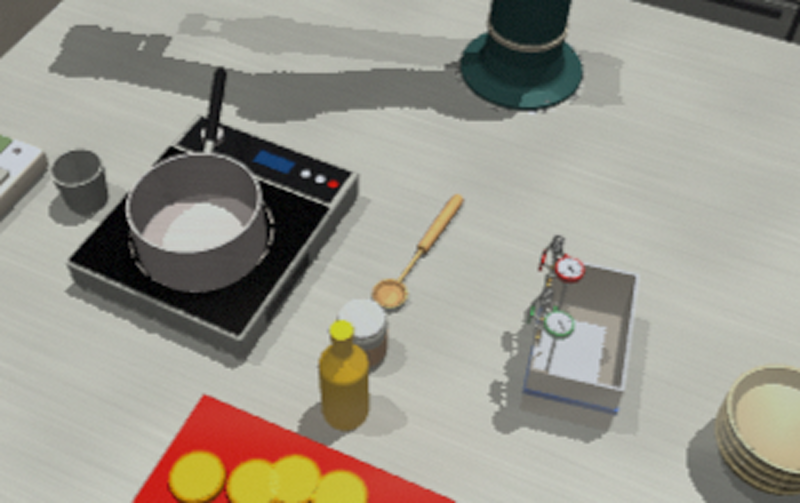

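View pics/t1.png

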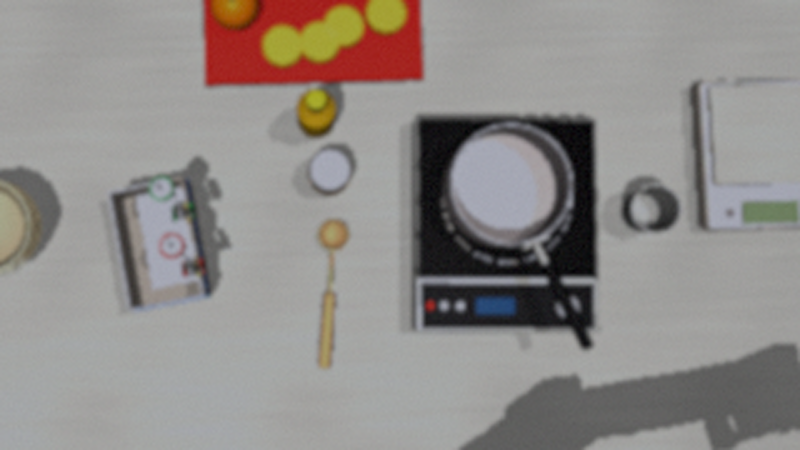

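The scene view shows the pot with green clip near s1 (540,310) and red at (550,260), and the pan at (195,220). In the top view the pot is at t1 (160,245), with the thermometers on its right (world -y) wall, and the pan is at (510,190) with its handle towards the robot. Next I'll fit the known geometry.

```bash
cat > fit.py <<'E'
from h import *
from scipy.ndimage import map_coordinates
from scipy.optimize import differential_evolution
np.set_printoptions(precision=4,suppress=True)
I={c:cv2.imread(f'pics/{c}0.png') for c in('scene','top')}
G={}
for c in I:
    g=cv2.GaussianBlur(I[c],(0,0),.8).astype(float)
    G[c]=np.sqrt(sum(cv2.Sobel(g[:,:,k],-1,1,0)**2+cv2.Sobel(g[:,:,k],-1,0,1)**2 for k in range(3)));G[c]=np.minimum(G[c],150)
def P(c,X):
    i=camera_info(c);p=X@np.array(i['R']).T+np.array(i['t']);return np.stack([i['fx']*p[:,0]/p[:,2]+i['cx'],i['fy']*p[:,1]/p[:,2]+i['cy']],1)
def score(X,cams): return -sum(map_coordinates(G[c],P(c,X)[:,::-1].T,order=1).mean() for c in cams)
th=np.linspace(0,2*np.pi,120)
def circ(p,r=.09,z=.152): return np.stack([p[0]+r*np.cos(th),p[1]+r*np.sin(th),0*th+z],1)
def rect(p,L=.186,W=.116,z=.1):
    s=np.linspace(-.5,.5,40);o=0*s+.5
    q=np.concatenate([np.stack(a,1) for a in((s,o),(s,-o),(o,s),(-o,s))])*[L,W]
    c,n=np.cos(p[2]),np.sin(p[2]);return np.c_[p[0]+c*q[:,0]-n*q[:,1],p[1]+n*q[:,0]+c*q[:,1],0*q[:,0]+z]
if __name__=='__main__':
    pan=at_z('top',(334,186),.152);pot=at_z('top',(194,206),.1);print('init',pan,pot)
    for cams in(['top'],['scene'],['top','scene']):
        r=differential_evolution(lambda p:score(circ(p),cams)+score(circ(p,.086),cams),[(pan[0]-.04,pan[0]+.04),(pan[1]-.04,pan[1]+.04)],seed=1);print('pan',cams,r.x,r.fun)
        q=differential_evolution(lambda p:score(rect(p),cams)+.5*score(rect(p,.178,.108),cams),[(pot[0]-.04,pot[0]+.04),(pot[1]-.04,pot[1]+.04),(-.4,.4)],seed=1);print('pot',cams,q.x,np.degrees(q.x[2]),q.fun)
    m={}
    for c in I:
        hsv=cv2.cvtColor(I[c],cv2.COLOR_BGR2HSV);pc=P(c,np.array([[pot[0],pot[1],.1]]))[0].astype(int)
        for n,(lo,hi) in dict(green=((45,80,30),(90,255,255)),).items():
            k=cv2.inRange(hsv,lo,hi);w=np.zeros_like(k);w[pc[1]-60:pc[1]+60,pc[0]-60:pc[0]+60]=1;k*=w
            N,_,st,ce=cv2.connectedComponentsWithStats(k)
            for j in range(1,N):
                if st[j,4]>1: print(c,n,st[j],ce[j])
    ov=[]
    for c in I:
        b=cv2.resize(I[c],None,fx=4,fy=4,interpolation=cv2.INTER_CUBIC)
        for X in(circ(r.x),rect(q.x)): cv2.polylines(b,[np.int32(P(c,X)*4+2).reshape(-1,1,2)],0,(255,0,255),1) if len(X)==120 else [cv2.circle(b,tuple(map(int,u*4+2)),1,(255,0,255),-1) for u in P(c,X)]
        for X in([*r.x,.152],[*q.x[:2],.1]):
            u=(P(c,np.array([X]))[0]*4).astype(int);ov.append(cv2.resize(b[u[1]-150:u[1]+150,u[0]-200:u[0]+200],(400,300)))
    cv2.imwrite('pics/ov.png',np.vstack([np.hstack(ov[:2]),np.hstack(ov[2:])]))
E
python3 fit.py
```

```text
init [ 0.6007 -0.2659  0.152 ] [0.5437 0.2582 0.1   ]
pan ['top'] [ 0.61   -0.2605] -280.16571815116527
pot ['top'] [0.539  0.2638 0.1702] 9.75154107974245 -194.7123624245558Traceback (most recent call last):
  File "fit.py", line 22, in <module>
    r=differential_evolution(lambda p:score(circ(p),cams)+score(circ(p,.086),cams),[(pan[0]-.04,pan[0]+.04),(pan[1]-.04,pan[1]+.04)],seed=1);print('pan',cams,r.x,r.fun)
    return fun(*args, **kwargs)
    ret = solver.solve()
    result = minimize(lambda x:
                        list(self._mapwrapper(self.func, np.atleast_2d(x)))[0],
    ...<2 lines>...
                      bounds=self.limits.T,
                      constraints=self.constraints)
    res = _minimize_lbfgsb(fun, x0, args, jac, bounds,
                           callback=callback, **options)
    f, g = func_and_grad(x)
           ~~~~~~~~~~~~~^^^
    self._update_fun()
    ~~~~~~~~~~~~~~~~^^
    fx = self._wrapped_fun(self.x)
    fx = self.f(np.copy(x), *self.args)
    list(self._mapwrapper(self.func, np.atleast_2d(x)))[0],
    ~~~~^^^^^^^^^^^^^^^^^^^^^^^^^^^^^^^^^^^^^^^^^^
[... 313 characters left out ...]
    ~~~~~^^^^^^^^^^^^^^
  File "fit.py", line 12, in score
    def score(X,cams): return -sum(map_coordinates(G[c],P(c,X)[:,::-1].T,order=1).mean() for c in cams)
                               ~~~^^^^^^^^^^^^^^^^^^^^^^^^^^^^^^^^^^^^^^^^^^^^^^^^^^^^^^^^^^^^^^^^^^^^^
  File "fit.py", line 12, in <genexpr>
    def score(X,cams): return -sum(map_coordinates(G[c],P(c,X)[:,::-1].T,order=1).mean() for c in cams)
                                                        ~^^^^^
  File "fit.py", line 11, in P
    i=camera_info(c);p=X@np.array(i['R']).T+np.array(i['t']);return np.stack([i['fx']*p[:,0]/p[:,2]+i['cx'],i['fy']*p[:,1]/p[:,2]+i['cy']],1)
ValueError: time passes only in moves, steps and waits
```

Cache the camera info (it evidently limits repeated calls).

```bash
cat >> h.py <<'E'
from functools import lru_cache
camera_info=lru_cache(None)(camera_info)
E
python3 fit.py
```

```text
init [ 0.6007 -0.2659  0.152 ] [0.5437 0.2582 0.1   ]
pan ['top'] [ 0.61   -0.2605] -280.16571815116527
pot ['top'] [0.539  0.2638 0.1702] 9.75154107974245 -194.7123624245558
pan ['scene'] [ 0.6121 -0.2614] -286.61108912254974
pot ['scene'] [0.5426 0.2653 0.175 ] 10.02848300763497 -207.31322417591446
pan ['top', 'scene'] [ 0.6107 -0.2611] -564.701005472099
pot ['top', 'scene'] [0.5413 0.2649 0.175 ] 10.024580211579801 -399.76224568320123
scene green [322 214   2   4   5] [322.4 215.4]
scene green [332 214   2   2   4] [332.5 214.5]
scene green [330 224   2   2   2] [330.5 224.5]
scene green [338 225   2   1   2] [338.5 225. ]
scene green [333 226   4   1   4] [334.5 226. ]
top green [205 191   3   3   6] [206.1667 192.1667]
```

View pics/ov.png

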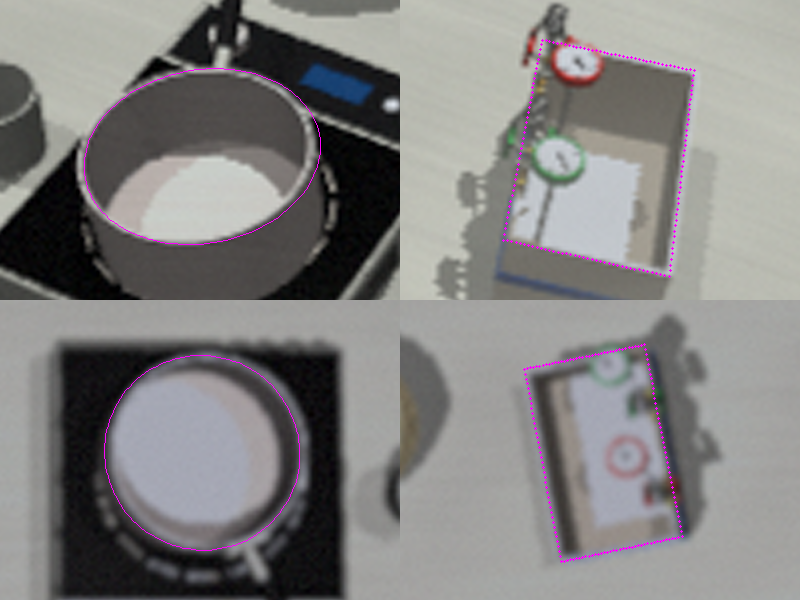

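The pot fit matches. The pan circle sits a few mm off: the bright rim line is further right in the top view and further left in the scene view. I'll refit the pan on the bright rim line and locate the green pads.

```bash
cat > fit2.py <<'E'
from fit import *
g={c:cv2.GaussianBlur(cv2.cvtColor(I[c],cv2.COLOR_BGR2GRAY),(0,0),.6).astype(float) for c in I}
def S(c,X): return map_coordinates(g[c],P(c,X)[:,::-1].T,order=1)
def ridge(p,cams):
    v=0
    for c in cams:
        a=S(c,circ(p,.088));v-=np.clip(a-S(c,circ(p,.082)),-15,40).mean()+np.clip(a-S(c,circ(p,.094)),-15,40).mean()
    return v
for cams in(['top'],['scene'],['top','scene']):
    r=differential_evolution(lambda p:ridge(p,cams),[(.58,.64),(-.30,-.23)],seed=1);print(cams,r.x,r.fun)
pot=np.array([.5413,.2649]);y=np.radians(10);R=np.array([[np.cos(y),-np.sin(y)],[np.sin(y),np.cos(y)]])
for z in(.136,.141,.146): print('pad top',R.T@(at_z('top',(206.17,192.17),z)[:2]-pot),'scene outer pad',R.T@(at_z('scene',(322.4,215.4),z)[:2]-pot))
ov=[]
for c in I:
    b=cv2.resize(I[c],None,fx=6,fy=6,interpolation=cv2.INTER_CUBIC)
    for u in P(c,circ(r.x,.088)): cv2.circle(b,tuple(np.int32(u*6+3)),1,(255,0,255),-1)
    u=np.int32(P(c,np.array([[*r.x,.152]]))[0]*6);ov.append(b[u[1]-200:u[1]+200,u[0]-200:u[0]+200])
    b=cv2.resize(I[c],None,fx=8,fy=8,interpolation=cv2.INTER_CUBIC)
cv2.imwrite('pics/ov2.png',np.hstack(ov))
ov=[]
for c in I:
    b=cv2.resize(I[c],None,fx=12,fy=12,interpolation=cv2.INTER_CUBIC)
    for X in ([.045,-.056,.111],[.045,-.072,.141],[.045,-.04,.141],[.034,-.072,.141],[.056,-.072,.141],[.081,-.036,.165]):
        w=[*(pot+R@np.array(X[:2])),X[2]];cv2.drawMarker(b,tuple(np.int32(P(c,np.array([w]))[0]*12+6)),(255,0,255),0,12,1)
    u=np.int32(P(c,np.array([[*(pot+R@np.array([.045,-.056])),.14]]))[0]*12);ov.append(b[u[1]-200:u[1]+200,u[0]-200:u[0]+200])
cv2.imwrite('pics/ov3.png',np.hstack(ov))
E
python3 fit2.py
```

```text
['top'] [ 0.6109 -0.2672] -41.780133769396535
['scene'] [ 0.6128 -0.266 ] -51.480287502522174
['top', 'scene'] [ 0.6116 -0.2668] -91.24765567356414
pad top [ 0.0402 -0.0666] scene outer pad [ 0.0287 -0.0671]
pad top [ 0.0397 -0.0673] scene outer pad [ 0.0324 -0.0671]
pad top [ 0.0392 -0.0679] scene outer pad [ 0.036  -0.0672]
```

View pics/ov2.png

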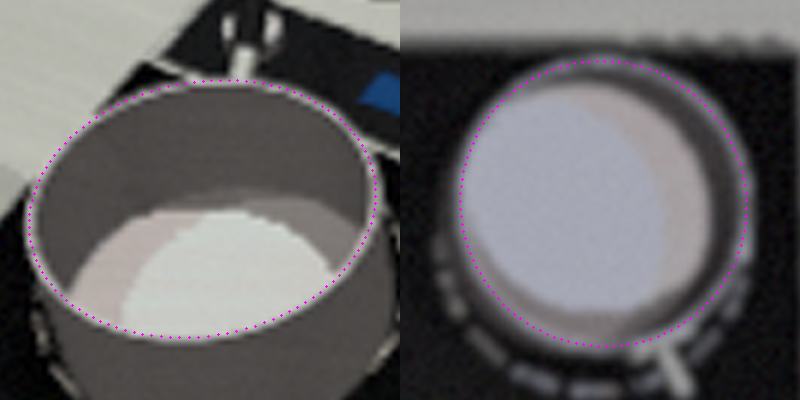

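View pics/ov3.png

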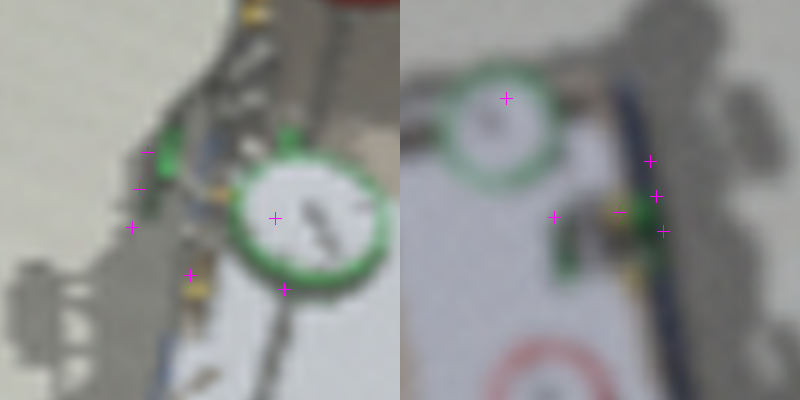

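Pan is at (0.6116, -0.2668), with the rim fit good in both views. The clip markers at x'=45 mm are about 9 mm too far along the wall; I'll triangulate the dial centre, about crop (312,226) in scene and (500,125) in top, and the inner pad.

```bash
cat > t.py <<'E'
from fit import *
pot=np.array([.5413,.2649]);y=np.radians(10);R=np.array([[np.cos(y),-np.sin(y)],[np.sin(y),np.cos(y)]])
o={c:np.int32(P(c,np.array([[*(pot+R@np.array([.045,-.056])),.14]]))[0]*12)-200 for c in I}
f=lambda c,u:(np.array(u)+o[c]-6)/12
for n,a,b in(('dial',(312,226),(100,125)),('inner',(291,140),(168,250)),('outer',(165,158),(247,213)),('brass',(218,192),(219,207))):
    X,e=tri(f('scene',a),f('top',b));print(n,X,R.T@(X[:2]-pot),e)
s=state()
print(s['t'])
p=pot+R@np.array([.036,-.056])
for yaw in(10,190,-170): print(yaw,ik([*p,.2],[180,0,yaw]))
for phi in range(200,345,20):
    a=np.radians(phi);print(phi,phi-270, [ik([.6116+.088*np.cos(a),-.2668+.088*np.sin(a),z],[180,0,phi-270]) is not None for z in(.17,.28)],ik([.6116+.088*np.cos(a),-.2668+.088*np.sin(a),.28],[180,0,phi-270]))
E
python3 t.py
```

```text
dial [0.6179 0.244  0.1782] [ 0.0718 -0.0339] 0.0014349086229714638
inner [0.5809 0.229  0.1554] [ 0.0327 -0.0422] 0.0039029280163016423
outer [0.5923 0.2045 0.1482] [ 0.0398 -0.0683] 0.0011536139030970645
brass [0.594  0.2161 0.1437] [ 0.0434 -0.0572] 0.006148651979158859
1.0
10 [   9.6535   33.755   -46.7524   94.0653   26.7681   63.98   -124.2977]
190 [ 17.7997  40.8396 -61.8951  93.5754  38.0927  69.2283  47.4828]
-170 [ 17.7997  40.8396 -61.8951  93.5754  38.0927  69.2283  47.4828]
200 -70 [True, True] [  25.5036   19.2577    0.8253   94.1414   -0.2966   66.603  -133.5995]
220 -50 [True, True] [  28.1636   22.0022   -0.6332   90.2355    0.2563   67.7638 -112.5205]
240 -30 [True, True] [ 30.4948  25.2087  -3.1538  85.5362   1.4354  69.2945 -92.8668]
260 -10 [True, True] [ 32.184   28.527   -6.3924  80.5836   3.2225  71.067  -74.4842]
280 10 [True, True] [ 32.3489  31.5272  -8.8101  76.0109   4.8086  72.8213 -56.6003]
300 30 [True, True] [ 31.7627  33.9421 -11.1224  72.3172   6.4228  74.3361 -39.2415]
320 50 [True, True] [ 32.097   35.798  -15.7158  69.8463   9.4157  75.5735 -23.125 ]
340 70 [True, True] [ 32.6585  36.8674 -20.9689  69.0082  12.766   76.3227  -7.4538]
```

```bash
cat > g1.py <<'E'
from h import *
np.set_printoptions(precision=4,suppress=True)
y=np.radians(10);R=np.array([[np.cos(y),-np.sin(y)],[np.sin(y),np.cos(y)]])
p=np.array([.5413,.2649])+R@np.array([.036,-.0555])
def s(n):
    q=state();print(n,round(q['t'],2),q['tcp_pos'],'F',q['ft_force'],'T',q['torque'],'gap',q['finger_gap'],q['finger_force'])
line_to([.147,-.633,.33],.3)
move_to([.5,-.05,.35],[180,0,10]);s('mid')
line_to([*p,.30],.3);s('above')
line_to([*p,.122],.15);s('down')
gripper_to(.036,20);s('36')
gripper_to(.031);s('31')
E
python3 g1.py
```

```text
mid 3.96 [ 0.5001 -0.051   0.3499] F [1.0663 1.1681 0.2221] T [-0.0432 -0.0441  0.0079] gap 0.09193868175321311 0.0
above 5.06 [0.5867 0.2148 0.3001] F [-0.0181  0.1199  0.4762] T [-0.0279  0.0025  0.0399] gap 0.09212762802681354 0.0
down 6.39 [0.587  0.2168 0.123 ] F [-0.0422 -0.1429 -0.4931] T [ 0.0632  0.0077 -0.004 ] gap 0.09199152099261887 0.0
36 7.33 [0.5863 0.2171 0.1221] F [0.9076 2.2386 0.1686] T [0.3953 0.0306 0.0133] gap 0.03617445203099763 0.8303815763792954
31 7.62 [0.5863 0.2158 0.1217] F [-0.1426 -0.8896 -0.6947] T [-0.0347 -0.0048 -0.0662] gap 0.031161557988015932 9.516848386265337
```

Centred, with small side force. Squeeze fully, check, lift.

```bash
cat > g2.py <<'E'
from h import *
exec(open('g1.py').read().split('line_to(')[0].split('import *',1)[1])
gripper_to(.0225,24);s('sq')
q=state()['tcp_pos']
line_to([*p,.150],.08);s('up28')
line_to([*p,.33],.2);s('up')
save('scene','lift')
im=cv2.imread('pics/lift.png');u=np.int32(proj('scene',[*p,.3]));c=im[max(0,u[1]-60):u[1]+60,max(0,u[0]-80):u[0]+80]
cv2.imwrite('pics/lift1.png',cv2.resize(c,None,fx=4,fy=4,interpolation=cv2.INTER_CUBIC))
E
python3 g2.py
```

```text
sq 7.9 [0.5864 0.2163 0.1219] F [-0.2461 -0.0223 -0.6282] T [ 0.0212 -0.0006  0.0313] gap 0.023996628299314916 23.987450301647186
up28 8.4 [0.5867 0.2165 0.1507] F [-0.1949  0.1707 -1.3074] T [-0.0098 -0.0498  0.0145] gap 0.023545603168274684 23.987511098384857
up 9.45 [0.5858 0.2161 0.3286] F [-1.0568 -0.0606 -0.8094] T [-0.0442  0.0143 -0.0201] gap 0.02355313788907891 23.987444937229156
```

View pics/lift1.png

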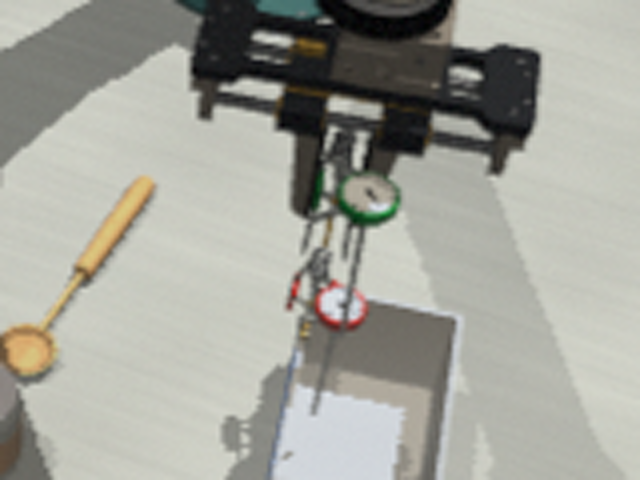

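Clip is held straight, with the dial at crop (368,197) and red undisturbed. Move to the pan and feel for the rim.

```bash
cat > g3.py <<'E'
from h import *
exec(open('g1.py').read().split('line_to(')[0].split('import *',1)[1])
def F(n=5):
    a=[]
    for _ in range(n): hold(.04);a.append(np.r_[state()['ft_force'],state()['torque']])
    return np.mean(a,0)
a=np.radians(280);w=np.array([.6116+.088*np.cos(a),-.2668+.088*np.sin(a)])
E
cat > g3b.py <<'E'
from g3 import *
line_to([*w,.33],.3);s('over')
line_to([*w,.195],.15);hold(.3);s('low')
line_to([*w,.179],.05);hold(.3);f0=F(10);np.save('f0.npy',f0);s('tare');print(f0)
z=.179
while z>.156:
    z-=.0004;line_to([*w,z],.02);f=F(4)-f0
    if f[2]>1.2: print(round(z,4),f,state()['tcp_pos'],round(state()['t'],2))
    if f[2]>2.5 or abs(f[:2]).max()>4: break
np.save('z.npy',z);s('end');print(F(8)-f0)
E
python3 g3b.py
```

```text
over 11.56 [ 0.6273 -0.3517  0.3304] F [ 0.0832  0.2296 -1.0021] T [ 0.068  -0.0168  0.023 ] gap 0.02373129715244506 23.98755580186844
low 12.91 [ 0.6271 -0.3536  0.1957] F [-0.2882  0.6652 -1.7229] T [0.0009 0.0314 0.0373] gap 0.02346325170706127 23.987503051757812
tare 14.09 [ 0.6269 -0.3535  0.179 ] F [-0.4294 -0.1792 -0.3034] T [0.0483 0.0105 0.0228] gap 0.023411693182505612 23.98748517036438
[-0.3265 -0.0942 -0.6944 -0.01    0.0263  0.0058]
0.1694 [-0.4707  0.4495  2.1352  0.0594  0.1538 -0.0161] [ 0.6269 -0.3535  0.1696] 24.09
0.169 [-1.3563  0.6008  5.8885  0.1692  0.4196 -0.0304] [ 0.627  -0.3535  0.1696] 24.51
end 24.51 [ 0.627  -0.3535  0.1696] F [-1.7526  0.649   5.1832] T [0.2264 0.5177 0.0181] gap 0.0235619630471624 23.987922370433807
[-1.6028  1.0057  6.381   0.1882  0.4162  0.0167]
```

Foot contact felt at TCP z=0.1694, which puts the foot about 6.5 mm below the origin (within the stated range). Stiffness is about 9 N/mm. Now close the clip on the wall under force control, holding about 4 N.

```bash
cat > g4.py <<'E'
from g3 import *
f0=np.load('f0.npy');z=.1692
line_to([*w,z],.02);f=F(4)-f0;print('pre',f[:3])
for g in np.arange(.0248,.0329,.0008):
    gripper_to(g);f=F(3)-f0
    z+=np.clip(.00007*(f[2]-4),-.0003,.0004);line_to([*w,z],.02)
    q=state();print(round(g,4),'gap',round(q['finger_gap'],4),'F',f[:3],'z',round(z,5),q['finger_force'],round(q['t'],2))
    if f[2]>11 or q['finger_force']<.3: break
np.save('z.npy',z);print(F(6)-f0)
E
python3 g4.py
```

```text
pre [-1.3105  0.8515  5.9454]
0.0248 gap 0.0249 F [-1.5021  1.2467  6.6876] z 0.16939 12.090768367052078 25.85
0.0256 gap 0.0256 F [-2.2655  1.1571  6.7848] z 0.16958 11.7085862159729 26.44
0.0264 gap 0.0267 F [-1.6282  0.9293  7.0027] z 0.16979 11.302449172296178 27.03
0.0272 gap 0.0275 F [-1.798   1.266   6.4808] z 0.16997 10.670432914048433 27.62
0.028 gap 0.0278 F [-1.6937  1.8626  6.6462] z 0.17015 9.546234633307904 28.22
0.0288 gap 0.0287 F [-1.447   2.1488  5.7572] z 0.17028 8.977758527034894 28.81
0.0296 gap 0.0298 F [-1.4919  2.0017  5.9678] z 0.17041 8.72386013972573 29.4
0.0304 gap 0.031 F [-1.4572  2.3133  5.8744] z 0.17054 8.567579513182864 29.99
0.0312 gap 0.0313 F [-1.1376  2.4378  5.6018] z 0.17066 8.40520644793287 30.58
0.032 gap 0.0322 F [-0.6357  1.9054  6.0769] z 0.1708 8.247827379964292 31.18
0.0328 gap 0.0329 F [0.2652 1.5598 5.6964] z 0.17092 5.499239016098727 31.77
[-0.2369  0.3978  4.8981  0.0143 -0.0436  0.0001]
```

```bash
cat > g5.py <<'E'
from g3 import *
f0=np.load('f0.npy');z=float(np.load('z.npy'))
for g in np.arange(.0334,.0375,.0005):
    gripper_to(g);f=F(3)-f0
    q=state();print(round(g,4),'gap',round(q['finger_gap'],4),'F',f[:3],'z',round(z,5),q['finger_force'],round(q['t'],2))
    if q['finger_force']<.2: break
    z+=np.clip(.00007*(f[2]-3.5),-.0002,.0004);line_to([*w,z],.02)
gripper_to(.05);f=F(3)-f0;s('free');print(f)
a=save('scene','rel');b=save('top','relt')
o=[]
for c,im in(('scene',a),('top',b)):
    u=np.int32(proj(c,[*w,.17]));o.append(cv2.resize(im[u[1]-50:u[1]+50,u[0]-50:u[0]+50],(400,400),interpolation=cv2.INTER_CUBIC))
cv2.imwrite('pics/rel1.png',np.hstack(o)[:,:,::-1])
E
python3 g5.py
```

```text
0.0334 gap 0.0338 F [0.7678 1.2992 1.9613] z 0.17092 1.4474986516870558 32.36
0.0339 gap 0.0339 F [0.1849 1.5078 0.2368] z 0.17081 0.5480693375284318 32.95
0.0344 gap 0.0343 F [ 0.3586  1.3194 -0.2145] z 0.17061 0.42522165531408973 33.54
0.0349 gap 0.0348 F [0.2759 0.4134 0.6714] z 0.17041 0.28186773146444466 34.13
0.0354 gap 0.0353 F [0.2819 0.1072 0.9272] z 0.17021 0.07725534385826904 34.73
free 35.27 [ 0.6269 -0.3535  0.1702] F [ 0.0777  0.6533 -0.0555] T [-0.004  -0.0072  0.0252] gap 0.04981760698561836 0.0
[ 0.6056  0.4854  1.3796  0.0166 -0.0446 -0.0003]
```

View pics/rel1.png

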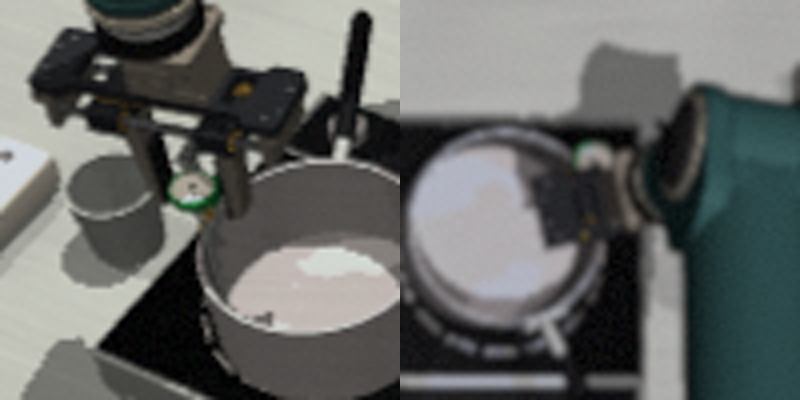

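The clip is on the wall and the fingers are free. Withdraw straight up, then verify.

```bash
cat > g6.py <<'E'
from g3 import *
gripper_to(.09);s('open');line_to([*w,.30],.12);line_to([.45,-.15,.40],.3);s('away')
a=save('scene','end');b=save('top','endt')
for c in('scene','top'): print([(np.round(r['pixel'],1),round(r['confidence'],2)) for r in recognise(c,'green')[:2]],[(np.round(r['pixel'],1),round(r['confidence'],2)) for r in recognise(c,'pan_rim')[:1]])
o=[]
for c,im in(('scene',a),('top',b)):
    u=np.int32(proj(c,[w[0],w[1]+.03,.17]));u=np.clip(u,40,None);o.append(cv2.resize(im[u[1]-40:u[1]+40,u[0]-40:u[0]+40],(400,400),interpolation=cv2.INTER_CUBIC))
cv2.imwrite('pics/end1.png',np.hstack(o)[:,:,::-1])
E
python3 g6.py; sed -e "s/pics\/{c}0.png/pics\/{c}1.png/" fit.py > /dev/null
cp pics/end.png pics/sceneE.png; python3 - <<'E'
src=open('fit.py').read().replace("pics/{c}0.png","pics/{dict(scene='end',top='endt')[c]}.png").split("if __name__")[0]
s2=open('fit2.py').read().split('pot=')[0].replace('from fit import *','')
exec(src+s2)
E
```

```text
open 36.1 [ 0.6269 -0.3535  0.1702] F [0.0671 0.1466 1.2129] T [0.0021 0.0015 0.0024] gap 0.09001517143800712 0.0
away 38.44 [ 0.4501 -0.1511  0.3994] F [ 0.5917 -0.6259 -0.417 ] T [ 0.0407 -0.0078 -0.0042] gap 0.08989067358657855 0.0
[(array([144.7, 152.3]), 0.8)] [(array([177.4, 175.6]), 0.9)]
[(array([357., 169.]), 0.45)] [(array([332.4, 186.3]), 0.89)]
['top'] [ 0.6105 -0.2687] -34.58320811916667
['scene'] [ 0.6122 -0.267 ] -49.015113433179664
['top', 'scene'] [ 0.6116 -0.2672] -81.8610646724778
```

View pics/end1.png

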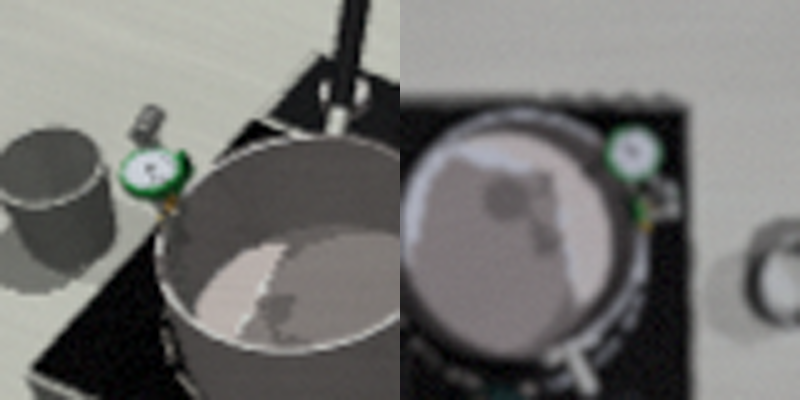

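The clip stands on the wall and the pan hasn't moved. Check its uprightness by triangulating the dial.

```bash
python3 - <<'E'
from h import *
y=np.radians(10);R=np.array([[np.cos(y),-np.sin(y)],[np.sin(y),np.cos(y)]])
a=np.radians(280);w=np.array([.6116+.088*np.cos(a),-.2668+.088*np.sin(a)])
f=lambda c,u:np.int32(proj(c,[w[0],w[1]+.03,.17]))-40+(np.array(u)+.5)/5-.5
for n,s,t in(('dial',(153,171),(232,152)),('brass',(170,204),(246,226)),('coil',(150,120),(262,190))):
    X,e=tri(f('scene',s),f('top',t));print(n,np.round(R.T@(X[:2]-w)*1000,1),round(X[2]*1000-158.5,1),round(e*1000,1))
E
```

```text
dial [35.5 20. ] 70.5 2.4
brass [-13.1  -6.8] -16.7 2.8
coil [5.1 7.4] 79.3 0.8
```

```bash
python3 -c "
from h import *
print(finish_job(),state()['t'])"
```

```text
the job is handed in; nothing more can be done
the job is handed in; nothing more can be done
```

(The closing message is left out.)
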